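# Change the cartridge dispenser over to its other chute

### The arm

A 7-joint arm with a two-finger parallel gripper is mounted at the origin on a cart in front of the work surface, level with it; the furniture and walls round the work are solid. World frame = base frame: x ahead of the robot, y to its left, z up, the work surface at z = 0. Lengths are in mm, angles in rad, forces in N, time in s.
With the tool pointing down it reaches from about 425 to 875 mm from the base axis. Payload 9.9 kg.
Tool frame: the origin (TCP) lies between the finger pads; the fingertips stand 11 mm ahead of it and the grasp point (between the pads) lies 8 mm behind it; z points along the fingers, y is the line along which they close (so a half turn about z gives the same grasp; the last joint's range is limited). The gripper opens to 85 mm and grips with 20 to 120 N. Pads are 22 mm wide; open, the fingers measure 114 mm over their backs; the gripper's body (76 mm by 85 mm) begins 54 mm behind the grasp point. The pads swing forward as they close: fully open they stand 13 mm farther back than shut.
Start: joints at [1.162, 0.576, 0.025, 1.437, -0.015, 1.129, -0.057], TCP at [215.41, -639.709, 242.289] pointing down, gripper open.
Joint ranges: [-2.76, 2.76], [-0.34, 2.15], [-1.52, 1.57], [0.19, 2.46], [-1.09, 4.23], [0.17, 1.99], [-2.82, 2.82]. Speed limits (rad/s): [2.22, 2.22, 3.01, 3.01, 3.14, 3.14, 3.14].

### API

Orientations are given as a unit quaternion [x, y, z, w].
In Python, from cell import monitor, viewer, manip, spotter gives the robot as it stands.
- The arm moves only by the tool step_arm, never from a script. Its argument "rows" is text: rows parted by semicolons, each of 4 numbers parted by spaces: the shift along the world's x, y, z each as a share of 0.02 m, from -1 to 1, then the turn about the world's z as a share of 360 degrees, from -1 to 1. A call has 1 to 10 rows; each row shifts and turns the commanded pose from where the row before left it; what a row does not reach is not made up. A row lasts 1/12 s, in which the tool goes at most 41.7 mm and 7.16 degrees, less where a joint would pass 70% of its speed; a pose out of reach is approached as far as the arm can. A call with a number of a shift or a turn outside -1 to 1 is refused whole. A call with a gripper value outside its range is refused whole. "hand" is the opening, from -1 (shut) to 1 (fully open), set as the call begins (left out, the last holds). The fingers move at their own pace and stop on an object; "grip_force" is the grip in N (left out, the last holds). Time passes only in rows, so rows that do not move let the fingers close. It gives the time, the measured TCP pose, the force, the opening and the grip force at its end, in the units of the state.
- monitor.sense(): the state, without advancing time (a new reading comes with each control period).
- viewer.camera(name): name is "scene" or "top" or "wrist"; returns (picture, depth): 420x560x3 uint8, red, green, blue; 420x560 float32, mm along the optical axis (not along the pixel's ray), 0 where there is no reading.
- viewer.get_calibration(name): a dict with "fx", "fy", "cx", "cy" (pixels), "R" (3x3) and "t" (3): a world point X has camera coordinates R X + t. Camera axes: x right, y down, z forward; pixel columns grow to the right and rows downward; lengths in mm; the calibration is good to about 2 mm. The wrist camera is an equidistant fisheye: a pixel r from the principal point sees the ray r / f radians off the axis. A picture is of the moment at which its call begins: read the wrist's pose just before it. get_calibration takes no time and is no camera call; for the wrist camera it gives the pose at the moment of the call.
- manip.close_job(): hands the job in; it is judged then, once.
Trained networks look in the newest picture that a camera, given by its name, has taken for a name from the list of things; names that differ only in an ending like _2 or _b are one class to them, and where a whole thing is asked for, a point or a joint stands for the part that bears it (a point fixed in the world has none). Each returns a list of dicts, best first, with "p" (0 to 1); they miss things now and then, are a little off and sometimes report something else, mostly with a low value. They report only what shows in the picture. A call takes as long as a camera call. They do not tell look-alikes from the thing itself.
- spotter.spot_in(camera, label): "point" ([row, column] as shares, 0 to 1, of the picture: columns of its width, rows of its height, amid what is visible of it).
The state is a dict: "time_s": time; "q": joint angles; "qd": joint speeds; "effort": joint torques, N m; "eef_pos": TCP position; "tool_rot": TCP orientation; "force": force on the tool from outside, world axes, zero at the start; "moment": the same for the moment, N m; "opening": opening from 0.0 (shut) to 1.0 (fully open); "grip_force": force on a finger pad.
Only numpy, scipy, OpenCV 4.12 (cv2) and the standard library are available. Lean on these libraries where they do the work, as an engineer would, in place of code of your own. Each camera call takes 0.05 s, during which the arm holds its last target. There are 200 camera calls.

### The job

The chute that the cartridge dispenser's seesaw gate now leads to has had its share. Push down the raised end of the gate with a fingertip so that it rocks right over its pivot and rests on the other side; then press the release lever's pad down until all three waiting cartridges have rolled down the other chute, and let the lever spring back. Do not touch the cartridges themselves, and leave the things around the dispenser where they are.

Things in the scene. Friction and masses are not known exactly. Their poses are not given: they have to be found in the camera images.
- dispenser: grey sheet-metal gravity dispenser fixed to the bench, 150 mm high, on a 125 x 352 mm board. Origin under the board's middle, below the gate's pivot; x to its back sheet, y to its left. The feed slopes down from y = +110 mm to +14 mm, its front edge at x = -50 mm; cartridges there reach 121 mm above the bench. Chutes run down from y = +/-57 mm to stops at +/-166 mm, at most 64 mm high
- gate (a joint): tilt of the seesaw gate, an aluminium trough 98 x 116 mm on an axle along the dispenser's x, 42 mm above the bench at y = 0. +0.34 rad: left end up, leads to the right chute; -0.34: right end up, leads to the left chute. It starts on one of these stops (which one varies). Top-heavy: past level it falls to the other stop by itself; under 1 N down on the raised tab moves it
- left_tab (a point): top of the gate's left finger tab, a sheet tongue in front of the feed: 46 mm along x (dispenser x -95 to -49 mm), 30 mm along y. The point lies 76 mm in front of the gate's middle and 43 mm left of the pivot; it is about 87 mm high when raised, 58 mm when down. Nothing is above the tab; the feed passes 26 mm behind this point, higher than 89 mm
- right_tab (a point): the same on the gate's right finger tab, 43 mm right of the pivot
- release_lever (a joint): angle of the release lever, a dark steel bar along y above the feed: 0 at rest (nose in front of the first cartridge), 0.28 rad fully pressed; cartridges pass freely from 0.24 rad on and need about 1 to 2 s to run. A spring returns it: about 1.3 N on the pad starts it, 2.7 N holds it fully down
- lever_pad (a point): top centre of the ribbed pad (36 mm along x, 30 mm along y) at the upper left end of the release lever, at dispenser x 0, y +145 mm, 137 mm above the bench at rest; goes down 16 mm to the stop. Clear from above
- cartridge_1: steel CO2 inflator cartridge, 22 mm diameter, 88 mm long, about 55 g, lying with its axis along the dispenser's x (domed foot to the robot, thin neck to the back); origin on its axis at mid length. The lowest of the three waiting in the feed, against the lever's nose
- cartridge_2: steel CO2 inflator cartridge, 22 mm diameter, 88 mm long, about 55 g, lying with its axis along the dispenser's x (domed foot to the robot, thin neck to the back); origin on its axis at mid length. Second waiting in the feed
- cartridge_3: steel CO2 inflator cartridge, 22 mm diameter, 88 mm long, about 55 g, lying with its axis along the dispenser's x (domed foot to the robot, thin neck to the back); origin on its axis at mid length. Third waiting in the feed
- parked_left: steel CO2 inflator cartridge, 22 mm diameter, 88 mm long, about 55 g, lying with its axis along the dispenser's x (domed foot to the robot, thin neck to the back); origin on its axis at mid length. Already at the foot of the left chute; it stays in that chute
- parked_right: steel CO2 inflator cartridge, 22 mm diameter, 88 mm long, about 55 g, lying with its axis along the dispenser's x (domed foot to the robot, thin neck to the back); origin on its axis at mid length. Already at the foot of the right chute; it stays in that chute
- oil_bottle: bystander: small oil bottle, 37 mm diameter, 126 mm high, behind the dispenser; origin under its middle
- hex_set: bystander: folding hex key set, 30 x 90 x 22 mm, right of the dispenser; origin under its middle
- grease_tub: bystander: grease tub, 64 mm diameter, 51 mm high, behind the dispenser; origin under its middle
- marker: bystander: marker pen, 15 x 141 x 14 mm, in front of the right chute; origin under its middle
Things that resemble listed ones, but are neither listed nor needed, are in the scene too. Leave any blue look-alike of the cartridge_3 alone.

How it is judged:
By the outcome, as a careful person would: the job done as asked, in the order asked, and still so for the second after the job is handed in, with the robot touching nothing.
It also fails if it takes over 35 s, if anything falls off the work surface, if the arm or the gripper's body presses on something with over 40 N, if the wrist force passes 120 N, or if a joint passes its speed limit or range.

## Working session

There is one attempt and no reset: what is moved stays moved. The work goes in short steps, Python scripts to look and compute and a tool call to move; the robot and the scene stay as the last step left them, time stands still between calls to the robot, and variables do not carry over. Pictures are saved under pics/ and viewed, at most 10 in all, crops included, and the job is handed in when it is done.

Besides the shell and the picture viewer there is one more tool, called after "Emit:" as a command line: name --argument value ..., lists and objects as JSON in quotes. step_arm: Moves the arm, as the interface text tells. Shift numbers are shares of 0.02 m and turn numbers shares of 360 degrees, none past 1 either way. Its arguments: {"type":"object","properties":{"rows":{"type":"string"},"hand":{"type":"number"},"grip_force":{"type":"number"}},"required":["rows"]}

```bash
mkdir -p pics
cat > h.py <<'E'
import numpy as np,cv2
from cell import monitor,viewer,manip,spotter
def world(cal,d,r,c):
    z=np.median(d[max(0,r-1):r+2,max(0,c-1):c+2])
    X=np.array([(c-cal['cx'])/cal['fx']*z,(r-cal['cy'])/cal['fy']*z,z])
    return cal['R'].T@(X-cal['t'])
def cloud(cal,d):
    r,c=np.mgrid[:420,:560]
    X=np.stack([(c-cal['cx'])/cal['fx']*d,(r-cal['cy'])/cal['fy']*d,d],-1)
    return (X-cal['t'])@np.array(cal['R'])
E
cat > a.py <<'E'
from h import *
print(monitor.sense()['eef_pos'],monitor.sense()['tool_rot'])
ims=[]
for n in ['scene','top']:
    p,d=viewer.camera(n);cal=viewer.get_calibration(n);ims.append(p)
    np.savez(n+'.npz',p=p,d=d,**{k:np.array(v) for k,v in cal.items()})
    cv2.imwrite(f'pics/{n}1.png',p[:,:,::-1])
    for l in ['left_tab','right_tab','lever_pad','cartridge_1','parked_left','dispenser','marker','hex_set']:
        for o in spotter.spot_in(n,l)[:4]:
            r,c=int(o['point'][0]*420),int(o['point'][1]*560)
            print(n,l,round(o['p'],2),(r,c),world(cal,d,r,c).round())
E
python3 a.py
```

```text
[ 215.29178989 -639.26990904  241.42698157] [ 9.86838631e-01  1.61705890e-01 -1.71447067e-04 -8.31766981e-04]
scene left_tab 0.59 (217, 261) [ 545. -272.   72.]
scene right_tab 0.89 (217, 262) [ 543. -273.   72.]
scene right_tab 0.57 (233, 236) [ 560. -180.  116.]
scene lever_pad 0.68 (231, 224) [ 577. -163.  136.]
scene lever_pad 0.68 (182, 262) [ 598. -401.   36.]
scene lever_pad 0.53 (214, 260) [ 551. -281.   70.]
scene cartridge_1 0.67 (234, 239) [ 554. -182.  114.]
scene cartridge_1 0.56 (284, 390) [ 240. -246.   15.]
scene cartridge_1 0.55 (216, 237) [ 578. -224.  114.]
scene cartridge_1 0.52 (225, 237) [ 568. -201.  115.]
scene parked_left 0.64 (282, 221) [ 572. -117.   19.]
scene dispenser 0.72 (239, 231) [ 570. -175.   98.]
scene hex_set 0.61 (177, 297) [ 531. -465.   18.]
top left_tab 0.9 (179, 296) [ 545. -273.  138.]
top left_tab 0.71 (193, 378) [ 538. -463.   17.]
top left_tab 0.28 (227, 343) [ 461. -384.   12.]
top lever_pad 0.58 (161, 237) [ 580. -156.  138.]
top cartridge_1 0.77 (170, 264) [ 567. -209.  117.]
top cartridge_1 0.76 (170, 251) [ 566. -183.  119.]
top cartridge_1 0.71 (327, 284) [ 242. -252.   22.]
top cartridge_1 0.58 (168, 274) [ 572. -229.  115.]
top parked_left 0.73 (184, 217) [ 552. -103.   40.]
top parked_left 0.53 (167, 273) [ 574. -227.  115.]
top parked_left 0.26 (195, 382) [ 533. -473.   16.]
top dispenser 0.85 (164, 284) [ 592. -250.   63.]
top dispenser 0.38 (173, 300) [ 570. -284.   74.]
top marker 0.68 (225, 341) [ 465. -379.   12.]
top marker 0.32 (184, 216) [ 552. -101.   40.]
top marker 0.31 (193, 379) [ 538. -466.   18.]
top hex_set 0.71 (196, 381) [ 531. -470.   18.]
```

Run:
```python
import cv2
a=cv2.imread('pics/top1.png');b=cv2.imread('pics/scene1.png')
cv2.imwrite('pics/top_c.png',cv2.resize(a[90:270,180:420],None,fx=3.3,fy=3.3,interpolation=cv2.INTER_CUBIC))
cv2.imwrite('pics/sc_c.png',cv2.resize(b[130:330,170:410],None,fx=3,fy=3,interpolation=cv2.INTER_CUBIC))
```

```text
(no output)
```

View pics/top_c.png

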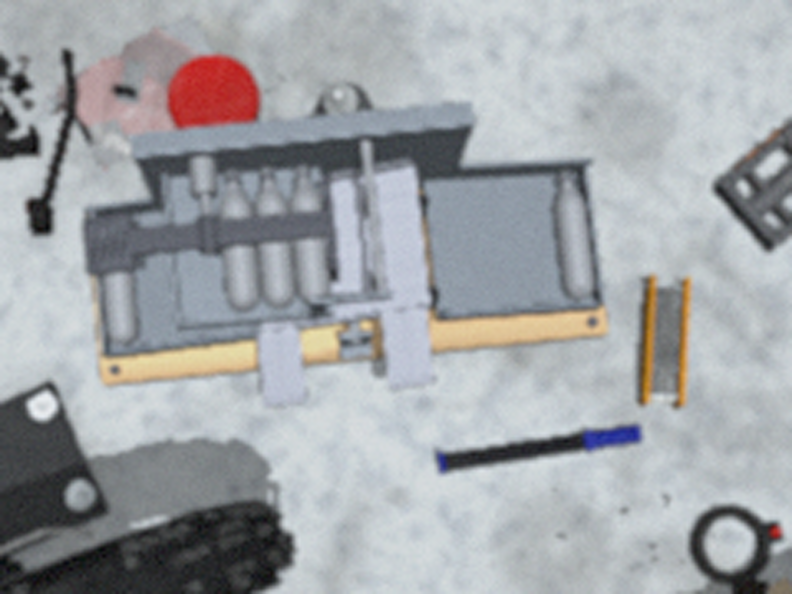

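View pics/sc_c.png

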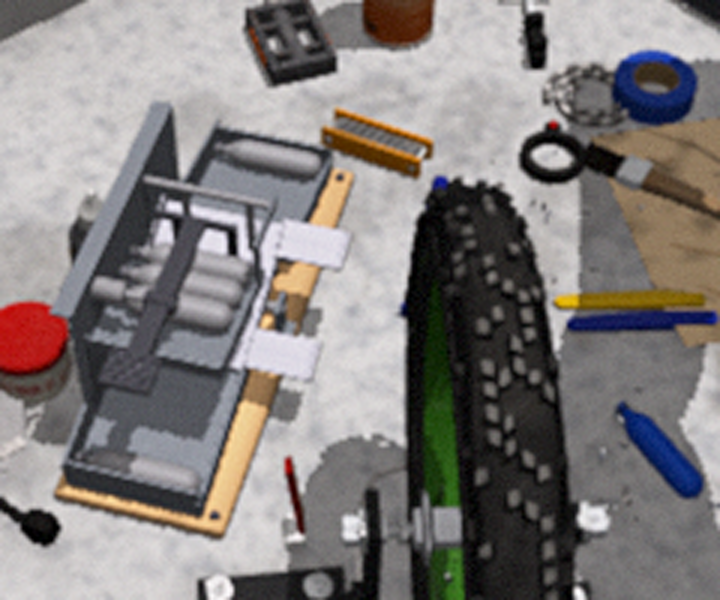

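The top crop shows the left tab at about (365,283), the right tab at (347,408) and the ribbed pad at (240,110). It also shows three waiting cartridges, the parked ones at both ends, and a bicycle wheel in front of the left side. The blue cartridge look-alike lies far in front. Next I measure the tab heights, the pad and the wheel.

Run:
```python
from h import *
for n,pts in [('top',dict(L=(365,283),R=(347,408),pad=(240,110),padr=(240,160),fl=(370,115),fr=(322,593),backL=(150,140),backR=(110,470),c1=(250,310),c3=(250,240))),('scene',dict(L=(356,285),R=(245,312),pad=(368,130),fl=(516,213),fr=(177,340)))]:
    z=dict(np.load(n+'.npz'));o,s=((90,180),3.3) if n=='top' else ((130,170),3)
    for k,(r,c) in pts.items():
        R,C=round(o[0]+r/s),round(o[1]+c/s);print(n,k,R,C,world(z,z['d'],R,C).round(1))
    P=cloud(z,z['d']);m=(z['d']>0)&(P[...,2]>25)&(P[...,0]>150)&(P[...,0]<800)&(P[...,1]>-520)&(P[...,1]<50)
    # height map 40mm cells
    H={}
    for x,y,h in P[m]:
        k=(int(x//40*40),int(y//40*40));H[k]=max(H.get(k,0),h)
    ys=list(range(40,-521,-40));print('x\\y',ys)
    for x in range(760,150,-40):print(x,[int(H.get((x,y),0)) for y in ys])
z=dict(np.load('top.npz'));P=cloud(z,z['d'])
for name,cc in dict(L=(560-294,0),).items():pass
for lab,(r0,r1,c0,c1) in dict(L=(190,212,256,276),R=(184,208,292,314),pad=(154,174,204,224)).items():
    print(lab);print(P[r0:r1:2,c0:c1:2,2].round().astype(int))
```

```text
top L 201 266 [ 511.8 -211.6   59.6]
top R 195 304 [ 521.  -291.5   87. ]
top pad 163 213 [ 575.7 -108.8  137.5]
top padr 163 228 [ 575.8 -138.4  138.1]
top fl 202 215 [515.4 -95.5  13.7]
top fr 188 360 [ 549.6 -423.6   12.8]
top backL 135 222 [ 628.5 -127.3  151.1]
top backR 123 322 [ 654.9 -323.3  150. ]
top c1 166 274 [ 575.7 -228.9  115.2]
top c3 166 253 [ 574.6 -186.5  118.8]
x\y [40, 0, -40, -80, -120, -160, -200, -240, -280, -320, -360, -400, -440, -480, -520]
760 [0, 0, 0, 0, 0, 0, 0, 0, 0, 0, 0, 220, 221, 220, 227]
720 [0, 0, 0, 0, 25, 52, 52, 0, 0, 0, 0, 0, 0, 219, 220]
680 [0, 0, 41, 34, 29, 55, 54, 105, 110, 0, 0, 0, 0, 0, 217]
640 [0, 0, 30, 35, 0, 152, 152, 152, 153, 153, 152, 53, 49, 0, 25]
600 [0, 0, 29, 45, 52, 153, 153, 152, 152, 91, 36, 43, 43, 0, 0]
560 [0, 0, 0, 0, 141, 141, 141, 141, 142, 82, 38, 39, 45, 0, 25]
520 [0, 0, 0, 0, 139, 136, 122, 144, 142, 94, 49, 42, 37, 25, 25]
480 [0, 0, 0, 0, 0, 0, 60, 66, 85, 94, 0, 0, 0, 0, 0]
440 [0, 37, 33, 0, 0, 0, 0, 0, 0, 0, 0, 0, 0, 0, 0]
400 [0, 271, 269, 116, 125, 318, 313, 263, 0, 0, 0, 0, 0, 0, 0]
360 [0, 0, 218, 372
[... 2221 characters left out ...]
  84  84  87  90  94   9   9]
 [  9   9  81  83  83  85  86  89  89   1   0]
 [  0   0   1  83  85  84  88  90  91  91   0]
 [  1   1  -1  80  85  87  89  89  88  94  -1]
 [  0  -2  -2  84  86  85  86  88  93  92  -3]
 [  0   3  -4  84  86  86  88  88  90  87   1]]
pad
[[  2  40  42  38  37  37  34  29  28  30]
 [  1 138 138 139 140 138 140 138  20  21]
 [135 136 137 136 137 138 139 138  25  20]
 [ -1 136 139 137 137 140 141 139 138 135]
 [ -2 137 137 138 138 134 139 137 134 137]
 [  0 137 137 139 136 136 139 136 138 137]
 [  1 138 137 137 137 139 138 139 138 138]
 [  1 137 139 138 137 136 140 140 137  21]
 [ -2 137 140 139 137 139 136 137 137  22]
 [  1 136 137 133 138 137 136 136  22  19]]
```

Candidates for the raised end:
- Right tab, top picture (195,304), z≈87: this is the raised one, so I press here.
- Left tab, (201,266), z≈59: down.

Candidates for the pad:
- Ribbed pad, (163,213), z≈137: this is the one, as it sits at the left end of the bar.
- The rod over the gate, at (179,296): not the pad.

The crops above confirm both choices. The rod over the gate is 142 mm high. To keep the gripper body clear of it, I will press with one finger of the open hand, with the body offset to the right.

Emit:
step_arm --rows "1 1 0 -0.0175; 1 1 0 -0.0175; 1 1 0 0; 1 1 0 0; 1 1 0 0; 1 1 0 0; 1 1 0 0; 1 1 0 0; 1 1 0 0; 1 1 0 0" --hand 1

```text
time_s: 1.73
eef_pos: [416.3, -438.6, 242.5]
tool_rot: [0.999, 0.052, 0.0, 0.0]
force: [0.4, -0.4, -0.5]
opening: 1.0
grip_force: 0.0
```

Emit:
step_arm --rows "1 1 0 0; 1 1 0 0; 1 1 -1 0; 1 1 -1 0; 1 0.8 -1 0; 0.3 0 -1 0; 0 0 -1 0; 0 0 0 0; 0 0 0 0"

```text
time_s: 2.48
eef_pos: [520.8, -343.6, 141.8]
tool_rot: [0.999, 0.052, -0.001, -0.0]
force: [0.2, -0.1, 0.5]
opening: 0.997
grip_force: 0.0
```

Run:
```python
from h import *
p,d=viewer.camera('scene');q,_=viewer.camera('wrist');t,_=viewer.camera('top')
s=monitor.sense();print(s['eef_pos'],s['force'],s['q'])
a=cv2.resize(p[120:330,130:410],(560,420),interpolation=cv2.INTER_CUBIC)
cv2.imwrite('pics/s2.png',np.hstack([a[:,100:500],cv2.resize(q,(400,300),interpolation=cv2.INTER_AREA)[:, :, :] if 0 else q[:, 80:480]])[:,:,::-1])
```

```text
[ 521.65208999 -344.61735649  143.84829515] [-0.19864953  0.59786119  0.17126863] [ 0.48458688  0.59626593  0.03869199  1.69959716 -0.02878705  0.84415938
 -0.93121625]
```

View pics/s2.png

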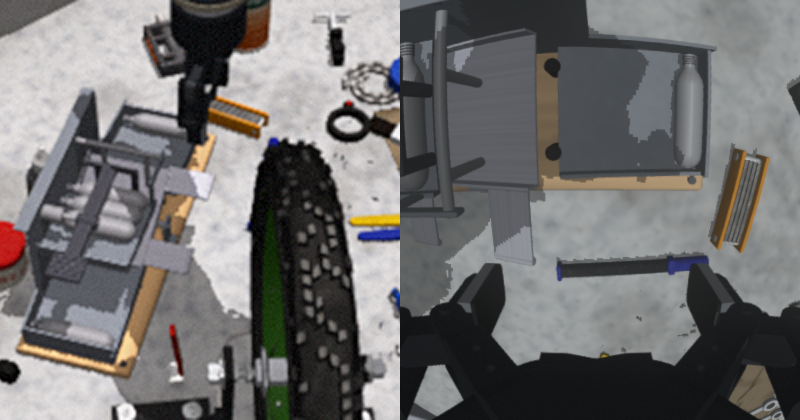

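The finger is above the right tab's line; in the wrist view the tab is at (515,225) and the left finger at (485,290). I descend, slowly near contact.

Emit:
step_arm --rows "0 0 -0.8 0; 0 0 -0.8 0; 0 0 -0.4 0; 0 0 -0.3 0; 0 0 -0.3 0; 0 0 0 0"

```text
time_s: 3.13
eef_pos: [521.2, -343.7, 89.9]
tool_rot: [0.999, 0.052, -0.0, -0.0]
force: [0.5, -0.5, -0.3]
opening: 1.0
grip_force: 0.0
```

Run:
```python
from h import *
q,_=viewer.camera('wrist');p,d=viewer.camera('scene')
s=monitor.sense();print(s['eef_pos'],s['force'])
cal=viewer.get_calibration('scene');P=cloud(cal,d);
for n,(x,y) in dict(L=(511,-211),R=(505,-294)).items():
    m=(abs(P[...,0]-x)<8)&(abs(P[...,1]-y)<6)&(d>0);print(n,np.sort(P[m][:,2]).round()[::3])
cv2.imwrite('pics/s3.png',np.hstack([cv2.resize(p[170:310,170:310],(420,420),interpolation=cv2.INTER_CUBIC),q[:,80:460]])[:,:,::-1])
```

```text
[ 521.5719736  -343.91243121   90.73761294] [ 0.67657217 -0.08680749  0.79574108]
L [-6. -4. -4. -3. -3. -2. -2. -2. -2. -1.  1.  5. 10. 53. 53. 54. 55. 55.
 56. 56. 57. 57. 58. 58. 59. 59. 60.]
R [ -5.  -4.  -4.  -3.  -3.  -2.  -2.  -2.   0.   1.  82.  82.  83.  84.
  84.  85.  85.  85.  86.  87.  87.  89.  90.  96.  99. 102. 105. 107.
 109. 112. 116. 120. 123. 136. 141. 143. 144. 149. 152. 183. 187. 191.
 330. 380. 394. 408. 416. 517. 518. 519. 520. 520. 522. 523. 524. 526.
 529. 531. 532. 534. 536. 537. 539. 542.]
```

View pics/s3.png

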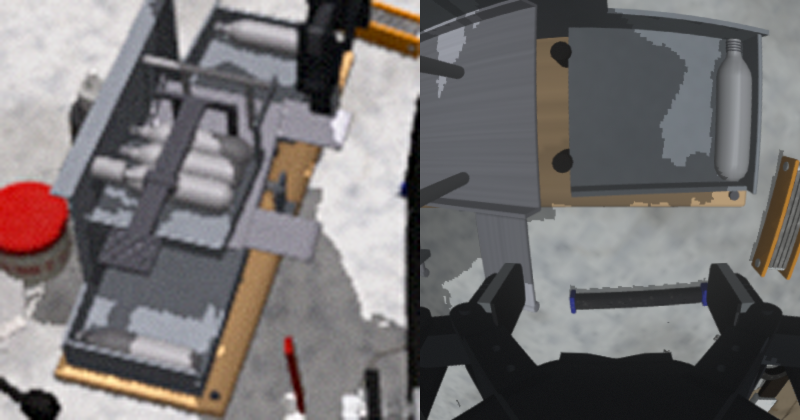

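The open hand's left finger (wrist view about (500,290)) is right over the raised tab (480–540), just touching it or a little above. I press down slowly.

Emit:
step_arm --rows "0 0 -0.25 0; 0 0 -0.25 0; 0 0 -0.25 0; 0 0 -0.25 0; 0 0 0 0"

```text
time_s: 3.65
eef_pos: [520.8, -343.3, 69.0]
tool_rot: [0.999, 0.052, -0.001, -0.001]
force: [0.0, 0.1, -0.3]
opening: 0.999
grip_force: 0.0
```

```bash
cat >> h.py <<'E'
def gate():
    p,d=viewer.camera('scene');cal=viewer.get_calibration('scene');P=cloud(cal,d)
    s=monitor.sense();print(s['time_s'],s['eef_pos'].round(1) if hasattr(s['eef_pos'],'round') else s['eef_pos'],s['force'])
    for n,(x,y) in dict(L=(511,-213),R=(500,-292)).items():
        m=(abs(P[...,0]-x)<10)&(abs(P[...,1]-y)<6)&(d>0)&(P[...,2]>40)&(P[...,2]<97);print(n,np.median(P[m][:,2]).round(1),m.sum())
    return p
E
python3 -c "
from h import *
gate()"
```

```text
3.7 [ 521.  -343.4   69.4] [-0.19221463 -0.03958779  0.16864785]
L 87.7 20
R 81.9 32
```

Emit:
step_arm --rows "0 0 0.5 0; 0 0 1 0; 0 0 1 0; 0 0 1 0; 0 0 1 0; 0 0 1 0; 0 0 1 0; 0 0 0 0" --hand -1

```text
time_s: 4.37
eef_pos: [523.1, -344.9, 205.6]
tool_rot: [0.999, 0.052, 0.003, 0.002]
force: [0.9, -0.1, 0.4]
opening: -0.001
grip_force: 0.0
```

```bash
python3 -c "
from h import *
p=gate()
cv2.imwrite('pics/s4.png',cv2.resize(p[130:330,170:370],(600,600),interpolation=cv2.INTER_CUBIC)[:,:,::-1])"
```

```text
4.4167 [ 522.5 -344.5  203.5] [0.0547263  0.27912984 0.20187114]
L 87.6 18
R 58.9 6
```

View pics/s4.png

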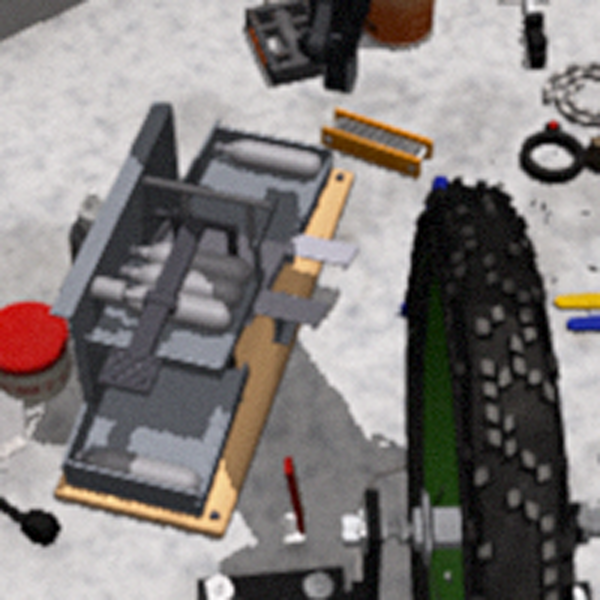

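The gate has flipped: the left tab at about (305,298) is up at 87.6 and the right tab at (250,325) is down at 58.9. Next I go to the pad.

Emit:
step_arm --rows "0.3 1 0.5 0; 0.3 1 0.5 0; 0.3 1 0 0; 0.3 1 0 0; 0.3 1 0 0; 0.3 1 0 0; 0.3 1 0 0; 0.2 1 0 0; 0.2 1 0 0; 0.1 1 0 0"

```text
time_s: 5.25
eef_pos: [573.4, -142.5, 220.0]
tool_rot: [0.999, 0.053, -0.0, -0.0]
force: [-0.0, 0.5, 0.2]
opening: -0.001
grip_force: 0.0
```

Emit:
step_arm --rows "0 1 0 0; 0 0.8 0 0; 0 0 -0.7 0; 0 0 -0.7 0; 0 0 0 0; 0 0 0 0"

```text
time_s: 5.75
eef_pos: [572.8, -107.7, 191.8]
tool_rot: [0.999, 0.052, -0.001, -0.0]
force: [0.7, 0.4, -0.1]
opening: -0.0
grip_force: 0.0
```

Run:
```python
from h import *
p=gate();q,_=viewer.camera('wrist')
print(monitor.sense()['tool_rot'])
cv2.imwrite('pics/s5.png',np.hstack([cv2.resize(p[120:330,130:340],(420,420),interpolation=cv2.INTER_CUBIC),q[:,80:460]])[:,:,::-1])
```

```text
5.8 [ 573.3 -107.9  192.5] [ 0.23205845 -0.13279583  0.55893225]
L 87.9 21
R 58.8 8
[9.98637330e-01 5.21866308e-02 1.90205468e-04 5.20805304e-05]
```

View pics/s5.png

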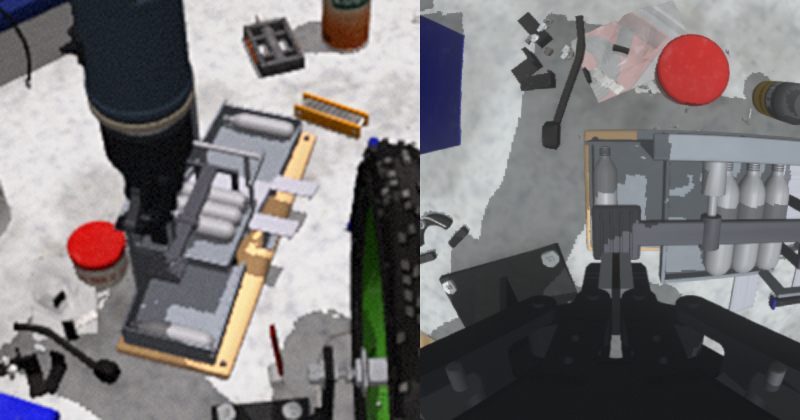

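The shut fingertips are centred over the ribbed pad (wrist about (617,235)), tip 44 mm above it. I press down.

Emit:
step_arm --rows "0 0 -1 0; 0 0 -0.9 0; 0 0 -0.3 0; 0 0 -0.2 0; 0 0 -0.2 0; 0 0 -0.15 0; 0 0 -0.1 0; 0 0 -0.05 0; 0 0 0 0; 0 0 0 0"

```text
time_s: 6.68
eef_pos: [573.9, -107.9, 134.8]
tool_rot: [0.999, 0.052, 0.001, 0.0]
force: [0.1, -0.3, 3.4]
opening: 0.005
grip_force: 1.3
```

Contact at 3.4 N. I go a little lower and hold.

Emit:
step_arm --rows "0 0 -0.07 0; 0 0 -0.05 0; 0 0 0 0; 0 0 0 0; 0 0 0 0; 0 0 0 0; 0 0 0 0; 0 0 0 0; 0 0 0 0; 0 0 0 0"

```text
time_s: 7.52
eef_pos: [574.0, -107.9, 132.7]
tool_rot: [0.999, 0.052, 0.001, 0.0]
force: [-2.0, -0.9, 9.7]
opening: -0.001
grip_force: 4.4
```

Emit:
step_arm --rows "0 0 0 0; 0 0 0 0; 0 0 0 0; 0 0 0 0; 0 0 0 0; 0 0 0 0; 0 0 0 0; 0 0 0 0; 0 0 0 0; 0 0 0 0"

```text
time_s: 8.35
eef_pos: [574.0, -107.9, 132.7]
tool_rot: [0.999, 0.052, 0.001, 0.0]
force: [-1.4, -1.4, 9.3]
opening: 0.009
grip_force: 4.4
```

Run:
```python
from h import *
p=gate();t,_=viewer.camera('top')
cv2.imwrite('pics/s6.png',np.hstack([cv2.resize(p[120:330,170:370],(400,420),interpolation=cv2.INTER_CUBIC),cv2.resize(t[100:240,240:373],(400,420),interpolation=cv2.INTER_CUBIC)])[:,:,::-1])
```

```text
8.4 [ 574.  -107.9  132.7] [-1.11171112 -1.29800106  9.29777268]
L 88.4 17
R 59.8 9
```

View pics/s6.png

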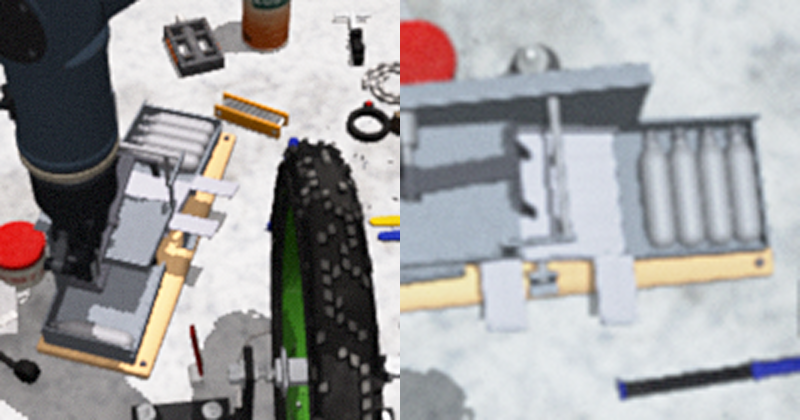

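All four cartridges (three new and the parked one) lie in the right chute, at top-crop columns 655–750. The feed is empty. I release the lever and hand in after a check.

Emit:
step_arm --rows "0 0 0.3 0; 0 0 0.4 0; 0 0 0.6 0; 0 0 1 0; 0 0 1 0; 0 0 1 0; 0 0 1 0; 0 0 0 0; 0 0 0 0; 0 0 0 0"

```text
time_s: 9.28
eef_pos: [573.0, -107.5, 237.6]
tool_rot: [0.999, 0.052, -0.0, -0.0]
force: [-1.0, 0.3, -0.9]
opening: 0.001
grip_force: 0.0
```

Run:
```python
from h import *
p=gate();cal=viewer.get_calibration('scene');_,d=viewer.camera('scene');P=cloud(cal,d)
m=(abs(P[...,0]-572)<14)&(abs(P[...,1]+108)<12)&(P[...,2]>100)&(P[...,2]<155);print('pad z',np.median(P[m][:,2]),m.sum())
cv2.imwrite('pics/s7.png',cv2.resize(p[120:330,130:340],(600,600),interpolation=cv2.INTER_CUBIC)[:,:,::-1])
```

```text
9.3333 [ 572.8 -107.5  237.2] [-0.39773711 -0.43828675 -0.05316219]
L 88.3 21
R 59.9 9
pad z 134.95076697041654 144
```

View pics/s7.png

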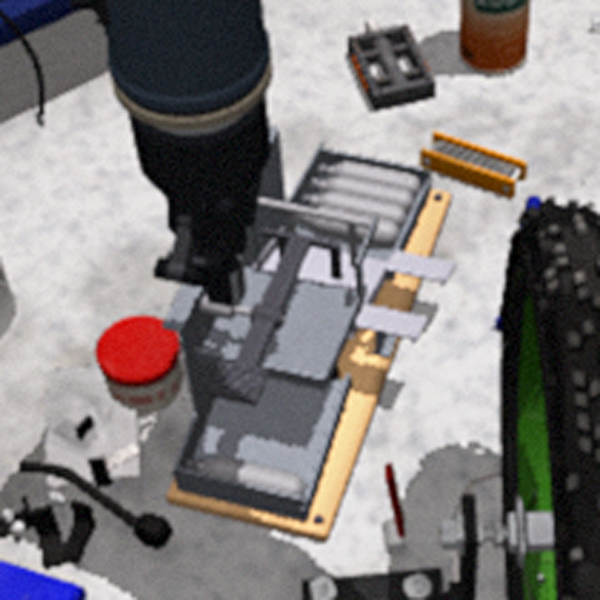

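The lever is back up (pad z≈135 at (240,380)), four cartridges are in the right chute and one is in the left. The arm is clear of everything.

```bash
python3 -c "
from h import *
print(manip.close_job())"
```

```text
the job is handed in; nothing more can be done
None
```

The job is handed in at about 9.3 s of the 35 s limit: the gate now rests left end up, all three cartridges rolled down the right chute, the lever sprang back, and the arm ended clear of everything.

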